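# Clear the nozzle case and hold its lid open

## Task

Someone left an essence vial standing on the closed lid of the wooden nozzle case: stand it upright, all the way down, in the empty bore of the vial rack and let go of it. Then lift the lid, which has a bar handle at its front, to 60 degrees from closed and finish still holding it there, motionless, so that I can pick out a nozzle; the lid falls shut if you let go. Leave the other vials, the beaker, the ramekin and the spoon where they are.

Things in the scene. Friction and masses are not known exactly. Their poses are not given: they have to be found in the camera images.
- case: Light wooden nozzle case, fixed to the table, 160 deep (its x) x 220 wide (its y) x 80 high without the lid; origin at the centre of its underside, on the table; its front (with the lid's bar handle) faces its -x, towards the robot, turned by up to about 14 degrees. It may stand left or right of the rack. With the 10 mm lid shut its top is 90 mm above the table.
- lid (a joint): Opening angle of the case's lid, a 160 x 220 x 10 board of 0.2 to 0.5 kg, rad: 0 is shut (level), growing as the front edge rises; stop at 1.35. Hinged along the case's back (+x) top edge. No stay or spring: it falls shut from any angle. 60 degrees is 1.047.
- lid_bar (a point): Middle of the lid's handle, a round level dark steel bar of 10 diameter, 100 long along the case's y, held 45 in front of the lid's front edge by an 8 thick arm at each end (92 clear between them; open space below and behind the bar). 85 above the table when shut; 205 from the hinge line. This point and its axes move with the lid.
- lid_hinge (a point): Middle of the lid's hinge line, at the back top edge of the case, 80 above the table, on the lid's underside; the hinge axis is its y (the case's y). The bar's centre lies 205 ahead (-x) and 5 up from it when the lid is shut. The point does not move but its x and z axes turn with the lid.
- vial: The vial to move: closed amber glass vial of 22 diameter, 75 tall, the top 23 a white cap of 21 diameter, 30 to 55 g; stands upright on the shut lid. Origin at the centre of its underside, z up its axis.
- rack: Wooden vial rack, fixed: block 56 (its x) x 170 (its y) x 40 high, with three round bores in a row along its y, 55 apart, each 24.5 diameter and 30 deep. Origin at the centre of its underside, turned by up to about 20 degrees. The middle bore and the one at -y hold vials; the one at +y (the robot's left) is empty.
- rack_hole2 (a point): Centre of the empty bore's mouth, level with the rack's top, 40 above the table; the bore's floor is 30 below it. Axes as the rack's.
- vial_b: Like the vial, standing in the rack's -y bore, 45 of it above the rack's top. Leave alone.
- vial_c: Like the vial, standing in the rack's middle bore, 55 from the empty one. Leave alone.
- beaker: Steel beaker, about 80 diameter, 100 tall, beyond the work; origin under its centre. Leave alone.
- ramekin: White ceramic bowl, about 80 diameter, 45 tall, at the far left; origin under its centre. Leave alone.
- spoon: Wooden spoon lying on the table at the far right, along x. Leave alone.
Not all that is in view belongs to the job. What is shaped like the vial but blue or purple is not meant. Of the things shaped like the rack, the wooden one is meant.

How it is judged:
By the outcome, as a careful person would: the job done as asked, in the order asked, and still so for the second after the job is handed in, while the arm keeps its last pose, push and grip.
It also fails if it takes over 64 s, if anything falls off the work surface, if the arm or the gripper's body presses on something with over 40 N, if the wrist force passes 120 N, or if a joint passes its speed limit or range.

## Robot

A 6-joint arm with a two-finger parallel gripper is mounted at the origin on the work surface. World frame = base frame: x ahead of the robot, y to its left, z up, the work surface at z = 0. Lengths are in mm, angles in rad, forces in N, time in s.
With the tool pointing down it reaches from about 275 to 1000 mm from the base axis. Payload 8.4 kg.
Tool frame: the origin (TCP) lies at the very end of the fingers, on their centre line; the grasp point (between the pads) lies 19 mm behind it; z points along the fingers, y is the line along which they close (so a half turn about z gives the same grasp; the last joint's range is limited). The gripper opens to 85 mm and grips with 20 to 120 N. Pads are 22 mm wide; open, the fingers measure 114 mm over their backs; the gripper's body (76 mm by 85 mm) begins 54 mm behind the grasp point. The pads swing forward as they close: fully open they stand 13 mm farther back than shut.
Start: joints at [-1.348, 0.353, 1.633, -0, 1.155, -0.002], TCP at [139.318, -609.277, 231.281] pointing down, gripper open.
Joint ranges: [-2.63, 2.63], [-0.92, 2.1], [0.06, 2.66], [-1.3, 4.44], [0, 2.69], [-3.02, 3.02]. Speed limits (rad/s): [2.22, 2.22, 2.79, 3.14, 3.14, 3.14].

## Interface

Orientations are given as [roll, pitch, yaw] about the fixed x, y, z axes, in that order (R = Rz(yaw) Ry(pitch) Rx(roll)).
In Python, from rig import sensors, grab_frame, camera_params, order gives the robot as it stands. The module is installed in compiled form; this text tells all that it offers.
- The arm moves only by the tool move_arm, never from a script. Its argument "motion" is a list of rows, each a list of 7 numbers: the turn, a rotation vector about the tool's x, y, z in rad, then the shift along the tool's x, y, z in m, then the finger opening in m, from 0 to 0.0854. A call has 1 to 8 rows; each row is the pose to reach, as a shift and turn from the pose commanded when the call began, along the tool's axes at that moment; what a row does not reach only later rows make up. A row lasts 1/8 s, in which the tool goes at most 62.5 mm and 10.7 degrees, less where a joint would pass 70% of its speed; a pose out of reach is approached as far as the arm can. A call with a gripper value outside its range is refused whole. The fingers move at their own pace and stop on an object; "grip_force" is the grip in N (left out, the last holds). Time passes only in rows, so rows that repeat a pose let the fingers close. It gives the time, the measured TCP pose, the force, the opening and the grip force at its end, in the units of the state.
- sensors.sense(): the state, without advancing time (a new reading comes with each control period).
- grab_frame(name): name is "scene" or "top" or "wrist"; returns (picture, depth): 400x640x3 uint8, red, green, blue; 400x640 float32, mm along the optical axis (not along the pixel's ray), 0 where there is no reading.
- camera_params(name): a dict with "camera_matrix" (3x3 intrinsics, pixels), "k1" (the pictures are not rectified: a ray, as slopes to the right and down, at radius r is drawn at 1 + k1 r^2 times it, then the intrinsics apply), "world_from_camera" (4x4, takes a point from camera to world coordinates). Camera axes: x right, y down, z forward; pixel columns grow to the right and rows downward; lengths in mm; the calibration is good to about 2 mm. A picture is of the moment at which its call begins: read the wrist's pose just before it. camera_params takes no time and is no camera call; for the wrist camera it gives the pose at the moment of the call.
- order.sign_off(): hands the job in; it is judged then, once.
The state is a dict: "clock": time; "qpos": joint angles; "qvel": joint speeds; "joint_efforts": joint torques, N m; "eef_pos": TCP position; "tcp_rot": TCP orientation; "contact_force": force on the tool from outside, world axes, zero at the start; "wrist_torque": the same for the moment, N m; "opening": opening from 0.0 (shut) to 1.0 (fully open); "grasp_force": force on a finger pad.
Only numpy, scipy, OpenCV 4.12 (cv2) and the standard library are available. Lean on these libraries where they do the work, as an engineer would, in place of code of your own. Each camera call takes 0.05 s, during which the arm holds its last target. There are 200 camera calls.

## Working session

There is one attempt and no reset: what is moved stays moved. The work goes in short steps, Python scripts to look and compute and a tool call to move; the robot and the scene stay as the last step left them, time stands still between calls to the robot, and variables do not carry over. Pictures are saved under pics/ and viewed, at most 10 in all, crops included, and the job is handed in when it is done.

Besides the shell and the picture viewer there is one more tool, called by a JSON object that holds its "fn" and its "kwargs", one argument or row to a line. move_arm: Moves the arm, as the interface text tells. Its arguments: {"type":"object","properties":{"motion":{"type":"array","items":{"type":"array","items":{"type":"number"}}},"grip_force":{"type":"number"}},"required":["motion"]}

```bash
mkdir -p pics; cat > h.py <<'E'
import numpy as np, cv2
from rig import sensors, grab_frame, camera_params, order
def cast(name,uv,z,cp=None):
    cp=cp or camera_params(name);K=np.array(cp["camera_matrix"]);T=np.array(cp["world_from_camera"])
    uv=np.atleast_2d(np.array(uv,float))
    p=cv2.undistortPoints(uv[:,None],K,np.array([cp["k1"],0,0,0.]))[:,0]
    d=np.c_[p,np.ones(len(p))]@T[:3,:3].T
    o=T[:3,3]; return o+d*((z-o[2])/d[:,2])[:,None]
def cloud(name,dep,cp=None):
    cp=cp or camera_params(name);K=np.array(cp["camera_matrix"]);T=np.array(cp["world_from_camera"])
    v,u=np.mgrid[:400,:640]; p=cv2.undistortPoints(np.c_[u.ravel(),v.ravel()].astype(float)[:,None],K,np.array([cp["k1"],0,0,0.]))[:,0]
    P=np.c_[p,np.ones(len(p))]*dep.ravel()[:,None]
    return (P@T[:3,:3].T+T[:3,3]).reshape(400,640,3)
E
python3 - <<'E'
from h import *
for n in("top","scene"):
    a,d=grab_frame(n); cv2.imwrite(f"pics/{n}0.png",a[:,:,::-1]); np.savez(f"{n}0.npz",a=a,d=d)
    print(camera_params(n))
print(sensors.sense())
E
```

```text
{'camera_matrix': array([[396.36438457,   0.        , 317.8334835 ],
       [  0.        , 396.36438457, 204.03057045],
       [  0.        ,   0.        ,   1.        ]]), 'k1': -0.00012020698095392109, 'world_from_camera': array([[ 2.59157891e-03, -9.93531334e-01,  1.13528728e-01,
         4.78170373e+02],
       [-9.99984075e-01, -2.00562044e-03,  5.27523647e-03,
        -1.16999316e+00],
       [-5.01341719e-03, -1.13540591e-01, -9.93520709e-01,
         1.15721721e+03],
       [ 0.00000000e+00,  0.00000000e+00,  0.00000000e+00,
         1.00000000e+00]])}
{'camera_matrix': array([[368.62589839,   0.        , 315.76473962],
       [  0.        , 368.62589839, 200.78525046],
       [  0.        ,   0.        ,   1.        ]]), 'k1': 0.001685603891580149, 'world_from_camera': array([[ 7.07868947e-01,  5.10378675e-01, -4.88298232e-01,
         1.08711068e+03],
       [ 7.06342141e-01, -5.09984070e-01,  4.90914482e-01,
        -5.11241932e+02],
       [ 1.52796307e-03, -6.92408735e-01, -7.21503852e-01,
         8.21626049e+02],
       [ 0.00000000e+00,  0.00000000e+00,  0.00000000e+00,
         1.00000000e+00]])}
{'clock': 0.1, 'qpos': array([-1.34839445e+00,  3.53586294e-01,  1.63404642e+00, -1.43346253e-05,
        1.15520660e+00, -2.43602926e-03]), 'qvel': array([ 0.00156236, -0.00120602, -0.0020788 , -0.00127045, -0.00145076,
        0.00118245]), 'joint_efforts': array([-7.35023059e-04, -6.06358194e+01, -3.42820036e+01, -5.26287272e-05,
        3.91518610e-03, -2.44182735e-05]), 'eef_pos': array([ 139.22325451, -608.86310048,  230.63784232]), 'tcp_rot': array([-3.14034597e+00,  1.00702802e-05,  2.24843707e-01]), 'contact_force': array([ 1.40693757, -0.38406361, -1.09957177]), 'wrist_torque': array([-0.00964952, -0.04028005, -0.04069666]), 'grasp_force': 0.0, 'opening': 1.0002348522986826}
```

View pics/top0.png

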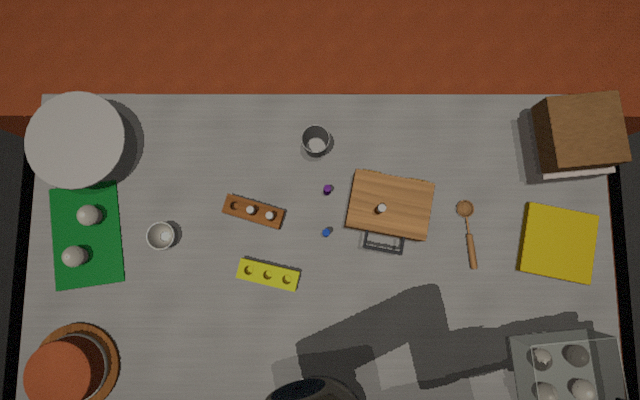

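View pics/scene0.png

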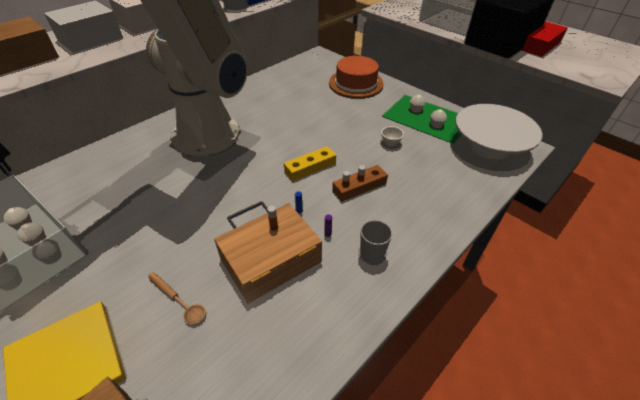

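The top view shows the wooden rack around (253,210) with its empty bore at (235,205). It also shows the case at (390,205), the vial cap at (381,208) and the bar at about (384,250).

```bash
cat > m.py <<'E'
from h import *
f=np.load("top0.npz");a,d=f["a"],f["d"];C=cloud("top",d);Z=C[:,:,2]
def box(u0,u1,v0,v1,z0,z1):
    m=np.zeros((400,640),bool);m[v0:v1,u0:u1]=True
    return m&(Z>z0)&(Z<z1)
def rect(name,m):
    m=m.astype(np.uint8);n,l,s,_=cv2.connectedComponentsWithStats(m)
    k=1+np.argmax(s[1:,4]);m=l==k
    z=np.median(Z[m]);r=cv2.minAreaRect(C[m][:,:2].astype(np.float32));print(name,m.sum(),"z",z,r,"mean",C[m].mean(0))
    return m
rect("lid",box(335,445,160,245,80,100))
rect("rack",box(215,295,185,235,30,48))
# vial caps
for n,b in(("vial",(370,392,198,220,140,190)),("vc",(242,260,200,220,65,100)),("vb",(260,280,205,226,65,100))):
    m=box(*b);z=Z[m];print(n,m.sum(),z.min() if m.any() else 0,z.max() if m.any() else 0); 
    if m.any(): print(np.median(C[m],0), C[m][:,:2].min(0),C[m][:,:2].max(0))
# bar
m=box(355,412,228,262,70,100);print("bar",m.sum());
m2=m&(a.max(2)<80);print(m2.sum(),C[m2][:,:2].min(0),C[m2][:,:2].max(0),cv2.minAreaRect(C[m2][:,:2].astype(np.float32)))
print(a[205,232:240], Z[200:212,229:242].round())
E
python3 m.py; python3 - <<'E'
import cv2,numpy as np
a=cv2.imread("pics/top0.png")
b=cv2.resize(a[180:270,210:450],None,fx=3.3,fy=3.3,interpolation=cv2.INTER_CUBIC);b=np.clip(b*1.6,0,255).astype(np.uint8);cv2.imwrite("pics/crop.png",b)
E
```

```text
lid 4760 z 88.96601241092685 ((582.6203002929688, -187.72183227539062), (220.45242309570312, 203.07119750976562), 79.36595916748047) mean [ 598.28211809 -190.86045811   88.94516163]
rack 996 z 38.91895983683423 ((585.3200073242188, 191.51309204101562), (170.8109130859375, 56.106849670410156), 73.53157806396484) mean [584.74916245 191.06691553  38.84399213]
vial 67 141.00084410100692 167.6618488501008
[ 581.74392098 -154.65760836  164.03221141] [ 572.4554436  -164.84017716] [ 592.12972314 -145.50547097]
vc 52 66.23714724176443 87.70359039656546
[584.24819102 189.81465753  83.34557304] [575.80349998 181.18792197] [595.11137436 200.53423342]
vb 52 66.93637139407429 87.48846684250748
[569.07872509 137.30397745  83.6346309 ] [559.57410631 128.26296768] [579.00173334 148.41423858]
bar 568
231 [ 466.2979212  -240.35196358] [536.08581897 -96.75787429] ((498.97418212890625, -164.08157348632812), (146.06541442871094, 48.83317184448242), 79.32588958740234)
[[ 56  36  15]
 [ 67  39  19]
 [121  82  43]
 [135  91  52]
 [134  91  52]
 [133  89  53]
 [125  87  48]
 [118  74  35]] [[  42.   31.   40.
[... 277 characters left out ...]
2.    9.   40. 1157.   38.
    40.]
 [  40.   36.   24.   19.    7.   11.    6.    9.   12.   34.   41.   42.
    36.]
 [  35.   31.   21.    8.   13.   11.    7.   12.   13.   40.   41.   38.
    38.]
 [  39.   30.   14.   10.    5.    8.   12.   10.    9.   40.   38.   39.
    35.]
 [  36.   29.   19.    8.    9.   15.   10.   10.   11.   39.   38.   37.
    37.]
 [  40.   37.   19.    8.    9.    8.    5.    8.    9.   39.   40.   36.
    38.]
 [  39.   44.   37.   14.    8.    6.    9.    9.   37.   38.   39.   41.
    40.]
 [  44.   42.   38.   41.   36.   33.   40.   40.   38.   42.   41.   39.
    40.]
 [  37.   40.   39.   44.   39.   40.   40.   39.   40.   36.   39.   40.
    38.]]
```

View pics/crop.png

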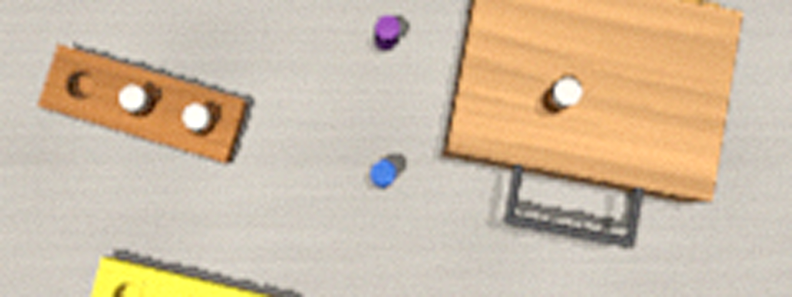

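```bash
cat >> h.py <<'E'
from scipy.spatial.transform import Rotation as R
def rows(p,rot,cur=None):
    """tool-frame turn, shift (m) from current measured pose to world p, Rotation rot"""
    s=sensors.sense();R0=R.from_euler("xyz",s["tcp_rot"]) 
    p0=s["eef_pos"] if cur is None else np.array(cur)
    t=(R0.inv()*rot).as_rotvec();d=R0.inv().apply(np.array(p)-p0)/1000
    print("turn",t.round(4),"shift",d.round(4),"|d|",np.linalg.norm(d).round(3)); return t,d
def down(yaw): return R.from_euler("xyz",[np.pi,0,yaw])
def blob(mask,u0,u1,v0,v1):
    m=np.zeros(mask.shape,np.uint8);m[v0:v1,u0:u1]=mask[v0:v1,u0:u1]
    n,l,s,c=cv2.connectedComponentsWithStats(m);k=1+np.argmax(s[1:,4]);return (l==k),c[k],s[k]
E
python3 - <<'E'
from h import *
f=np.load("top0.npz");a,d=f["a"].astype(int),f["d"]
w=((a.min(2)>120)&(a.max(2)-a.min(2)<35)).astype(np.uint8)
for n,b,z in(("vial",(370,392,198,220),165),("vc",(243,259,202,218),85),("vb",(261,278,208,224),85)):
    m,c,s=blob(w,*b);print(n,c,s,cast("top",c,z)); 
C=cloud("top",d);m,c,s=blob((C[:,:,2]<25).astype(np.uint8),226,242,198,214);print("bore",c,s,cast("top",c,40))
print(camera_params("wrist"))
rows([580,-155,250],down(1.283),[139.3,-609.3,231.3])
E
```

```text
vial [381.6 207.4] [378 204   8   8  50] [[ 583.34418408 -156.30744069  165.        ]]
vc [249.41860465 208.97674419] [246 206   8   7  43] [[586.76840604 190.66539277  85.        ]]
vb [268.75609756 215.        ] [266 212   7   7  41] [[570.43710012 137.73530486  85.        ]]
bore [234.08333333 205.77083333] [231 202   7   8  48] [[600.38171331 242.49001504  40.        ]]
{'camera_matrix': array([[312.58265237,   0.        , 321.55097656],
       [  0.        , 312.58265237, 198.93298283],
       [  0.        ,   0.        ,   1.        ]]), 'k1': -0.02873366494338006, 'world_from_camera': array([[ 2.23615787e-01, -9.38590764e-01, -2.62761027e-01,
         2.05299159e+02],
       [-9.74676166e-01, -2.15760492e-01, -5.87688874e-02,
        -5.93865874e+02],
       [-1.53351346e-03,  2.69248561e-01, -9.63069499e-01,
         3.73272087e+02],
       [ 0.00000000e+00,  0.00000000e+00,  0.00000000e+00,
         1.00000000e+00]])}
turn [-1.1000e-03 -7.0000e-04 -1.0582e+00] shift [ 0.5309 -0.3446 -0.0183] |d| 0.633
```

{"fn": "move_arm", "kwargs": {
  "motion": [
    [0,0,-1.058,0.531,-0.345,-0.018,0.0854],
    [0,0,-1.058,0.531,-0.345,-0.018,0.0854],
    [0,0,-1.058,0.531,-0.345,-0.018,0.0854],
    [0,0,-1.058,0.531,-0.345,-0.018,0.0854],
    [0,0,-1.058,0.531,-0.345,-0.018,0.0854],
    [0,0,-1.058,0.531,-0.345,-0.018,0.0854],
    [0,0,-1.058,0.531,-0.345,-0.018,0.0854],
    [0,0,-1.058,0.531,-0.345,-0.018,0.0854]
  ]
}}

```text
clock: 1.1
eef_pos: [488.3, -248.7, 245.4]
tcp_rot: [-3.142, 0.0, 1.283]
contact_force: [1.7, 0.1, -0.4]
opening: 1.0
grasp_force: 0.0
```

```bash
python3 - <<'E'
from h import *
rows([580,-155,250],down(1.283))
E
```

```text
turn [-0.0001  0.0001 -0.0001] shift [ 0.1159  0.0614 -0.0046] |d| 0.131
```

{"fn": "move_arm", "kwargs": {
  "motion": [
    [0,0,0,0.116,0.0615,-0.005,0.07],
    [0,0,0,0.116,0.0615,-0.005,0.06],
    [0,0,0,0.116,0.0615,-0.005,0.05],
    [0,0,0,0.116,0.0615,-0.005,0.05],
    [0,0,0,0.116,0.0615,-0.005,0.05],
    [0,0,0,0.116,0.0615,-0.005,0.05]
  ]
}}

```text
clock: 1.85
eef_pos: [578.3, -157.8, 250.5]
tcp_rot: [-3.141, 0.0, 1.281]
contact_force: [-0.1, 0.2, 0.6]
opening: 0.59
grasp_force: 0.0
```

```bash
python3 - <<'E'
from h import *
cp=camera_params("wrist");a,d=grab_frame("wrist");cv2.imwrite("pics/w1.png",a[:,:,::-1]);np.savez("w1.npz",a=a,d=d)
ai=a.astype(int);C=cloud("wrist",d,cp)
m=(C[:,:,2]>158)&(C[:,:,2]<172)&(np.hypot(C[:,:,0]-583,C[:,:,1]+156)<25)
P=C[m];print(m.sum(),np.median(P,0),(P.min(0)+P.max(0))/2)
print(sensors.sense()["eef_pos"],cp["world_from_camera"])
E
```

```text
587 [ 583.81003842 -156.57519369  164.8190491 ] [ 583.70710504 -157.54121826  162.45209986]
[ 578.43499265 -157.65534935  250.57423268] [[ 9.58538868e-01 -2.74523522e-01 -7.64203764e-02  5.97188079e+02]
 [-2.84961479e-01 -9.23011971e-01 -2.58545658e-01 -9.22654753e+01]
 [ 4.39942336e-04  2.69602926e-01 -9.62971479e-01  3.93161641e+02]
 [ 0.00000000e+00  0.00000000e+00  0.00000000e+00  1.00000000e+00]]
```

View pics/w1.png

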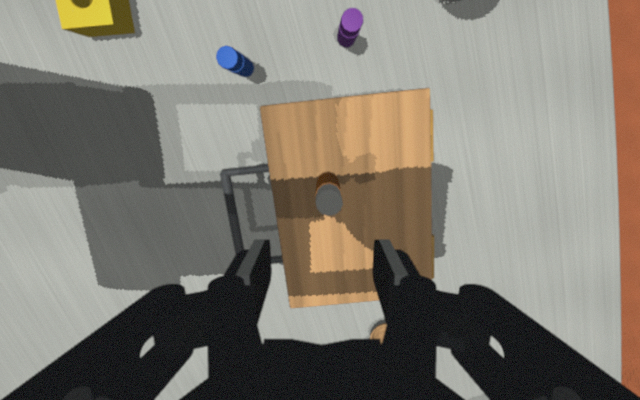

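The wrist view shows the vial's cap at (328,200). The bar's left corner is at (228,172), and the lid's front edge runs from (262,105) to (289,307).

```bash
python3 - <<'E'
from h import *
f=np.load("w1.npz");d=f["d"];a=f["a"]
cp=camera_params("wrist");C=cloud("wrist",d,cp);Z=C[:,:,2]
# lid corners via edge pixels -> plane z=90
m=((abs(Z-90)<6)).astype(np.uint8); 
m=cv2.morphologyEx(m,cv2.MORPH_OPEN,np.ones((11,11)));mm,c,s=blob(m,0,640,0,400);P=C[mm][:,:2].astype(np.float32);r=cv2.minAreaRect(P);print("lid",s,r,cv2.boxPoints(r))
# bar: dark pixels near z 85 outside lid
print(np.median(Z[mm]))
b=(abs(Z-88)<10)&(a.max(2)<90)&~cv2.dilate(mm.astype(np.uint8),np.ones((7,7))).astype(bool)
b[:,300:]=False;b[240:]=False;print("bar",b.sum(),cv2.boxPoints(cv2.minAreaRect(C[b][:,:2].astype(np.float32))))
rows([583.7,-156.6,131],down(1.283))
E
```

```text
lid [  261    88   174   220 28434] ((602.664306640625, -193.17361450195312), (220.1865997314453, 164.26950073242188), 79.503662109375) [[ 501.84793  -286.46198 ]
 [ 663.3687   -316.3874  ]
 [ 703.4807    -99.885254]
 [ 541.9599    -69.95984 ]]
89.99860526943178
bar 889 [[ 469.27692 -190.84201]
 [ 520.8894  -200.68146]
 [ 535.3365  -124.89963]
 [ 483.724   -115.06018]]
turn [-0.      0.0001 -0.0018] shift [0.0025 0.0047 0.1196] |d| 0.12
```

{"fn": "move_arm", "kwargs": {
  "motion": [
    [0,0,0,0.0025,0.0047,0.03,0.05],
    [0,0,0,0.0025,0.0047,0.06,0.05],
    [0,0,0,0.0025,0.0047,0.09,0.05],
    [0,0,0,0.0025,0.0047,0.1195,0.05],
    [0,0,0,0.0025,0.0047,0.1195,0.05],
    [0,0,0,0.0025,0.0047,0.1195,0.05]
  ]
}}

```text
clock: 2.65
eef_pos: [584.8, -156.1, 132.1]
tcp_rot: [3.14, -0.0, 1.282]
contact_force: [0.3, 0.5, 0.3]
opening: 0.583
grasp_force: 0.0
```

```bash
python3 - <<'E'
from h import *
rows([583.7,-156.6,131],down(1.283))
E
```

```text
turn [ 0.0011 -0.0001 -0.0007] shift [-0.0008 -0.0009  0.0011] |d| 0.002
```

{"fn": "move_arm", "kwargs": {
  "motion": [
    [0,0,0,-0.0008,-0.0009,0.001,0.03],
    [0,0,0,-0.0008,-0.0009,0.001,0.015],
    [0,0,0,-0.0008,-0.0009,0.001,0.01],
    [0,0,0,-0.0008,-0.0009,0.001,0.01],
    [0,0,0,-0.0008,-0.0009,0.001,0.01],
    [0,0,0,-0.0008,-0.0009,0.001,0.01]
  ],
  "grip_force": 25
}}

```text
clock: 3.4
eef_pos: [583.9, -156.3, 131.1]
tcp_rot: [3.14, 0.0, 1.283]
contact_force: [-0.3, 0.1, 6.0]
opening: 0.239
grasp_force: 24.6
```

```bash
python3 - <<'E'
from h import *
s=sensors.sense();print(s["eef_pos"],s["opening"]*85.4,s["grasp_force"])
rows([583.7,-156.6,231],down(1.283))
E
```

```text
[ 583.91966487 -156.31327142  131.08665359] 20.44753926166837 24.581479132175446
turn [ 0.0017  0.0001 -0.0001] shift [-0.0003  0.     -0.0999] |d| 0.1
```

{"fn": "move_arm", "kwargs": {
  "motion": [
    [0,0,0,0,0,-0.03,0.01],
    [0,0,0,0,0,-0.06,0.01],
    [0,0,0,0.04,0,-0.07,0.01],
    [0,0,0,0.08,0,-0.07,0.01],
    [0,0,0,0.12,0,-0.07,0.01],
    [0,0,0,0.16,0,-0.07,0.01],
    [0,0,0,0.2,0,-0.07,0.01],
    [0,0,0,0.23,0,-0.07,0.01]
  ]
}}

```text
clock: 4.4
eef_pos: [648.8, 66.1, 200.0]
tcp_rot: [-3.142, -0.0, 1.284]
contact_force: [-0.3, -0.5, -0.5]
opening: 0.239
grasp_force: 24.7
```

```bash
python3 - <<'E'
from h import *
s=sensors.sense();print(s["opening"]*85.4,s["grasp_force"])
rows([600.5,200,200],down(1.283))
E
```

```text
20.435256415530628 24.693695339374244
turn [-0.     -0.0001  0.0006] shift [ 0.1147 -0.0842  0.    ] |d| 0.142
```

{"fn": "move_arm", "kwargs": {
  "motion": [
    [0,0,0,0.03,-0.021,0,0.01],
    [0,0,0,0.06,-0.042,0,0.01],
    [0,0,0,0.09,-0.063,0,0.01],
    [0,0,0,0.1147,-0.084,0,0.01],
    [0,0,0,0.1147,-0.084,0,0.01],
    [0,0,0,0.1147,-0.084,0,0.01],
    [0,0,0,0.1147,-0.084,0,0.01],
    [0,0,0,0.1147,-0.084,0,0.01]
  ]
}}

```text
clock: 5.4
eef_pos: [600.9, 197.5, 200.0]
tcp_rot: [3.142, 0.0, 1.282]
contact_force: [-0.1, 0.3, -0.4]
opening: 0.238
grasp_force: 24.7
```

```bash
python3 - <<'E'
from h import *
s=sensors.sense();print(s["eef_pos"],s["tcp_rot"])
cp=camera_params("wrist");a,d=grab_frame("wrist");cv2.imwrite("pics/w2.png",a[:,:,::-1]);np.savez("w2.npz",a=a,d=d)
C=cloud("wrist",d,cp);Z=C[:,:,2]
near=(np.hypot(C[:,:,0]-600.5,C[:,:,1]-243.5)<22)
m=(near&(Z<32)&(Z>-30)).astype(np.uint8);mm,c,sz=blob(m,0,640,0,400);print("bore px",c,sz,cast("wrist",c,40,cp))
# mouth: rim pixels -> plane z=40 via ellipse contour
cn=max(cv2.findContours(mm.astype(np.uint8),cv2.RETR_EXTERNAL,cv2.CHAIN_APPROX_NONE)[0],key=cv2.contourArea)
Q=cast("wrist",cn[:,0].astype(float),40,cp)[:,:2].astype(np.float32);print(cv2.minEnclosingCircle(Q))
r=((abs(Z-40)<5)).astype(np.uint8);r=cv2.morphologyEx(r,cv2.MORPH_OPEN,np.ones((5,5)));rm,c,sz=blob(r,0,640,0,400);re=cv2.minAreaRect(C[rm][:,:2].astype(np.float32));print("rack",sz,re,np.median(Z[rm]))
E
```

```text
[600.91304089 197.47563362 199.96491708] [3.14153726e+00 7.39151510e-05 1.28169455e+00]
bore px [309.64615385 137.88131868] [298 126  25  24 455] [[602.15333829 242.95935668  40.        ]]
((602.265625, 242.79225158691406), 11.670093536376953)
rack [ 280  107   60  129 5331] ((591.7159423828125, 208.84591674804688), (128.1792755126953, 56.274078369140625), 73.46417236328125) 39.94181483514217
```

View pics/w2.png

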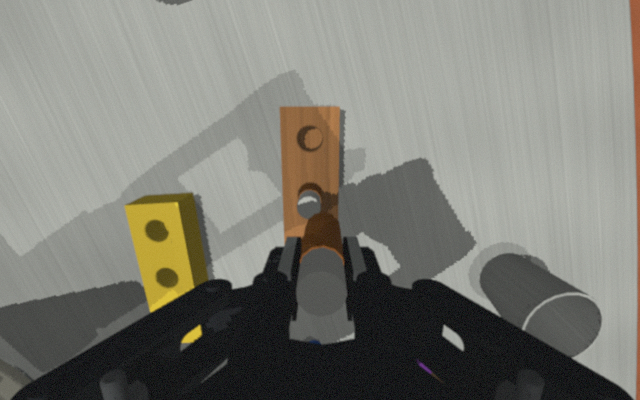

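The wrist view shows the empty bore at (310,138), the middle vial's cap at (310,203), and the held vial with its cap at (322,280).

```bash
python3 - <<'E'
from h import *
f=np.load("w2.npz");d=f["d"];a=f["a"]
cp=camera_params("wrist");C=cloud("wrist",d,cp);Z=C[:,:,2];s=sensors.sense();p=s["eef_pos"]
L=R.from_euler("xyz",s["tcp_rot"]).inv().apply((C-p).reshape(-1,3)).reshape(C.shape)
v=np.zeros(Z.shape,bool);v[205:320,300:346]=True
m=v&(abs(Z-234)<4)&(np.hypot(L[:,:,0],L[:,:,1])<16);print("cap top",m.sum(),np.median(L[m],0),(L[m].min(0)+L[m].max(0))/2)
for z in range(165,235,8):
    m=v&(abs(Z-z)<4)&(np.hypot(L[:,:,0],L[:,:,1])<16)
    if m.sum()>10:print(z,m.sum(),"front x",np.percentile(L[m][:,0],95).round(1),"y mid",(L[m][:,1].min()+L[m][:,1].max())/2)
rows([602.1,242.7,140],down(1.283))
E
```

```text
cap top 1929 [ -0.11784354  -0.30576348 -33.70501557] [ -1.37476256  -0.07304751 -32.83002466]
165 138 front x 9.4 y mid -0.025017797930822816
173 154 front x 9.4 y mid -0.15745072226617207
181 178 front x 9.4 y mid -0.3118370068274112
189 205 front x 9.4 y mid -0.35158404802409304
197 229 front x 9.4 y mid -0.38630671745893164
205 322 front x 9.9 y mid 0.007451912490648915
213 396 front x 9.4 y mid -0.09774878032881684
221 404 front x 9.1 y mid -0.10723590096748303
229 554 front x 8.9 y mid -0.12112765901094402
turn [-0.      0.0001 -0.0011] shift [ 0.0436 -0.0116  0.06  ] |d| 0.075
```

{"fn": "move_arm", "kwargs": {
  "motion": [
    [0,0,0,0.022,-0.006,0,0.01],
    [0,0,0,0.0436,-0.0116,0,0.01],
    [0,0,0,0.0436,-0.0116,0.03,0.01],
    [0,0,0,0.0436,-0.0116,0.06,0.01],
    [0,0,0,0.0436,-0.0116,0.09,0.01],
    [0,0,0,0.0436,-0.0116,0.1,0.01],
    [0,0,0,0.0436,-0.0116,0.1,0.01],
    [0,0,0,0.0436,-0.0116,0.1,0.01]
  ]
}}

```text
clock: 6.45
eef_pos: [602.7, 244.0, 101.2]
tcp_rot: [3.14, -0.001, 1.283]
contact_force: [-0.8, 0.6, -0.2]
opening: 0.232
grasp_force: 24.7
```

```bash
python3 - <<'E'
from h import *
s=sensors.sense();print(s["eef_pos"],s["tcp_rot"])
cp=camera_params("wrist");a,d=grab_frame("wrist")
C=cloud("wrist",d,cp);Z=C[:,:,2]
r=((abs(Z-40)<5)).astype(np.uint8);r=cv2.morphologyEx(r,cv2.MORPH_OPEN,np.ones((5,5)));rm,c,sz=blob(r,0,640,0,400);re=cv2.minAreaRect(C[rm][:,:2].astype(np.float32));print("rack",sz,re,np.median(Z[rm]))
e=np.array([.2846,.9586]);q=C[rm][:,:2]@e;print("end along",q.max(),np.percentile(q,99.5),"tcp along",s["eef_pos"][:2]@e,"expect diff 30")
n=np.array([.9586,-.2846]);w=C[rm][:,:2]@n;print("mid across",(np.percentile(w,1)+np.percentile(w,99))/2,w.min(),w.max(),"tcp",s["eef_pos"][:2]@n)
rows([602.1,242.7,76],down(1.283))
E
```

```text
[602.66280364 244.016891   101.24902032] [ 3.14012946e+00 -1.18130851e-03  1.28303088e+00]
rack [ 280  173   84   65 3993] ((603.9603271484375, 249.85260009765625), (45.58784866333008, 56.309383392333984), 73.49810028076172) 39.89678658425299
end along 434.19755032780307 433.9467794123591 tcp along 405.43242563183793 expect diff 30
mid across 507.87381425769956 479.6899158171604 536.0061189830807 tcp 508.2653563931456
turn [ 0.0016 -0.0013 -0.0001] shift [-0.0014 -0.0003  0.0253] |d| 0.025
```

{"fn": "move_arm", "kwargs": {
  "motion": [
    [0,0,0,-0.0014,-0.0004,0,0.01],
    [0,0,0,-0.0014,-0.0004,0.008,0.01],
    [0,0,0,-0.0014,-0.0004,0.014,0.01],
    [0,0,0,-0.0014,-0.0004,0.018,0.01],
    [0,0,0,-0.0014,-0.0004,0.022,0.01],
    [0,0,0,-0.0014,-0.0004,0.025,0.01],
    [0,0,0,-0.0014,-0.0004,0.025,0.01]
  ]
}}

```text
clock: 7.38
eef_pos: [601.0, 242.2, 74.7]
tcp_rot: [-3.141, 0.0, 1.283]
contact_force: [1.0, 0.6, -0.3]
opening: 0.241
grasp_force: 24.8
```

```bash
python3 - <<'E'
from h import *
s=sensors.sense();print(s["eef_pos"],s["contact_force"],s["wrist_torque"])
rows([601.8,242.7,52],down(1.283))
E
```

```text
[601.03678755 242.18910432  74.72720938] [ 0.95731073  0.61718992 -0.29020621] [ 0.15040661 -0.13663502  0.0114483 ]
turn [-0.0001  0.     -0.0002] shift [0.0007 0.0006 0.0227] |d| 0.023
```

{"fn": "move_arm", "kwargs": {
  "motion": [
    [0,0,0,0.0004,0.0003,0.005,0.01],
    [0,0,0,0.0004,0.0003,0.01,0.01],
    [0,0,0,0.0004,0.0003,0.015,0.01],
    [0,0,0,0.0004,0.0003,0.019,0.01],
    [0,0,0,0.0004,0.0003,0.022,0.01],
    [0,0,0,0.0004,0.0003,0.024,0.01],
    [0,0,0,0.0004,0.0003,0.024,0.01]
  ]
}}

```text
clock: 8.25
eef_pos: [601.6, 242.5, 51.3]
tcp_rot: [3.141, -0.0, 1.283]
contact_force: [-0.0, -0.5, 2.1]
opening: 0.236
grasp_force: 24.8
```

{"fn": "move_arm", "kwargs": {
  "motion": [
    [0,0,0,0,0,0,0.03],
    [0,0,0,0,0,0,0.045],
    [0,0,0,0,0,0,0.045],
    [0,0,0,0,0,0,0.045],
    [0,0,0,0,0,-0.02,0.045],
    [0,0,0,0,0,-0.05,0.045],
    [0,0,0,0,0,-0.09,0.045],
    [0,0,0,0,0,-0.13,0.045]
  ]
}}

```text
clock: 9.25
eef_pos: [601.6, 242.5, 183.7]
tcp_rot: [3.141, -0.001, 1.283]
contact_force: [-0.6, -0.2, -0.7]
opening: 0.521
grasp_force: 0.0
```

```bash
python3 - <<'E'
from h import *
cp=camera_params("wrist");a,d=grab_frame("wrist");cv2.imwrite("pics/w3.png",a[:,:,::-1])
C=cloud("wrist",d,cp);Z=C[:,:,2]
m=(np.hypot(C[:,:,0]-602,C[:,:,1]-242.5)<16)&(Z>75)&(Z<105);print(m.sum(),np.median(C[m],0))
s=sensors.sense();print(s["eef_pos"],s["qpos"])
E
```

```text
553 [602.04406253 242.96031327  84.82614339]
[604.19882425 243.52399655 189.63081308] [ 3.80835450e-01  4.28262251e-01  1.61847907e+00 -6.01116311e-06
  1.08626974e+00  6.68818667e-01]
```

View pics/w3.png

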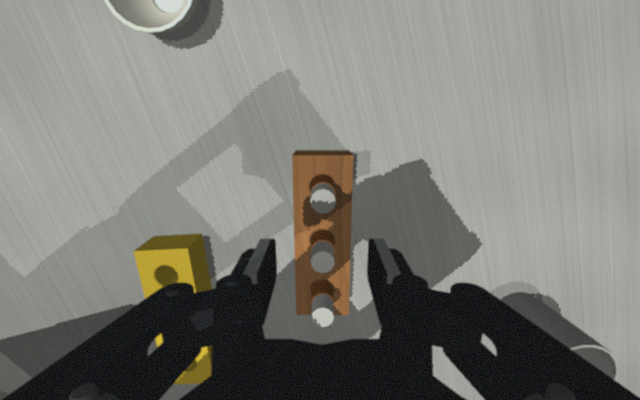

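The vial now stands in the bore with its cap at (322,198) in the wrist view. Its top is at 84.8 mm, as it should be (85), so I'm moving on to the lid bar.

```bash
cat >> h.py <<'E'
yaw=-0.1833; xh=np.array([np.cos(yaw),np.sin(yaw),0]);yh=np.array([-np.sin(yaw),np.cos(yaw),0]);zh=np.array([0,0,1.])
hinge=np.array([679.2,-207.3,80.])
def bar(th): return hinge+(-205*np.cos(th)+5*np.sin(th))*xh+(205*np.sin(th)+5*np.cos(th))*zh
def tool(p):
    z=np.cos(p)*xh-np.sin(p)*zh; return R.from_matrix(np.c_[yh,np.cross(z,yh),z])
E
python3 - <<'E'
from h import *
p=np.radians(40);print(bar(0))
rows(bar(0)-90*tool(p).as_matrix()[:,2],tool(p))
E
```

```text
[ 477.63425445 -169.93356823   85.        ]
turn [-0.8648  0.041  -0.1001] shift [-0.4398 -0.0728  0.044 ] |d| 0.448
```

{"fn": "move_arm", "kwargs": {
  "motion": [
    [0,0,0,-0.05,-0.01,0,0.045],
    [0,0,0,-0.1,-0.02,0,0.035],
    [-0.2,0.01,-0.023,-0.15,-0.03,0,0.03],
    [-0.35,0.017,-0.04,-0.2,-0.04,0,0.03],
    [-0.5,0.024,-0.058,-0.25,-0.05,0.01,0.03],
    [-0.65,0.03,-0.075,-0.3,-0.06,0.02,0.03],
    [-0.8,0.038,-0.092,-0.35,-0.07,0.03,0.03],
    [-0.865,0.041,-0.1,-0.4,-0.073,0.04,0.03]
  ]
}}

```text
clock: 10.3
eef_pos: [423.4, -86.5, 218.0]
tcp_rot: [2.352, 0.009, 1.375]
contact_force: [18.0, 39.7, 10.9]
opening: 0.354
grasp_force: 0.0
```

```bash
python3 - <<'E'
from h import *
p=np.radians(40);print(sensors.sense()["qpos"])
rows(bar(0)-90*tool(p).as_matrix()[:,2],tool(p))
E
```

```text
[-2.05121608e-01 -2.14242512e-01  2.56657667e+00 -1.29651587e+00
 -2.36028238e-04  1.28292802e+00]
turn [-0.0834  0.0153 -0.0011] shift [-0.0715 -0.0535  0.0538] |d| 0.104
```

{"fn": "move_arm", "kwargs": {
  "motion": [
    [0,0,0,0,0,0,0.03]
  ]
}}

```text
clock: 10.42
eef_pos: [418.6, -90.5, 217.9]
tcp_rot: [2.351, 0.011, 1.363]
contact_force: [0.9, 0.7, 0.6]
opening: 0.349
grasp_force: 0.0
```

```bash
python3 - <<'E'
from h import *
p=np.radians(75);s=sensors.sense();print(s["qpos"],s["contact_force"],s["eef_pos"])
rows(np.array([480,-60,240.]),down(1.3875))
rows(bar(0)-90*tool(p).as_matrix()[:,2],tool(p))
E
```

```text
[-0.21303871 -0.22341237  2.57338382 -1.29190086  0.00456975  1.28035221] [0.85418337 0.71488761 0.62239335] [418.55719536 -90.54848916 217.90062265]
turn [ 0.7901  0.0205 -0.019 ] shift [0.0423 0.0539 0.0223] |d| 0.072
turn [ 0.5283  0.0224 -0.0159] shift [-0.0655  0.0026  0.069 ] |d| 0.095
```

{"fn": "move_arm", "kwargs": {
  "motion": [
    [0.1,0,0,0.005,0.007,0.003,0.03],
    [0.2,0.005,-0.005,0.01,0.014,0.006,0.03],
    [0.35,0.01,-0.01,0.02,0.025,0.01,0.03],
    [0.5,0.013,-0.013,0.03,0.036,0.015,0.03],
    [0.65,0.017,-0.016,0.036,0.045,0.019,0.03],
    [0.79,0.02,-0.019,0.042,0.054,0.022,0.03],
    [0.79,0.02,-0.019,0.042,0.054,0.022,0.03],
    [0.79,0.02,-0.019,0.042,0.054,0.022,0.03]
  ]
}}

```text
clock: 11.42
eef_pos: [485.6, -54.6, 238.8]
tcp_rot: [-3.138, 0.001, 1.403]
contact_force: [0.1, 0.1, -0.4]
opening: 0.351
grasp_force: 0.0
```

```bash
python3 - <<'E'
from h import *
p=np.radians(75);s=sensors.sense();print(s["qpos"],s["contact_force"],s["eef_pos"],s["tcp_rot"])
rows(bar(0)-90*tool(p).as_matrix()[:,2],tool(p))
E
```

```text
[-1.14616721e-01  1.33334717e-01  1.90647240e+00 -5.87676772e-04
  1.10568389e+00  5.34628345e-02] [ 0.09046899  0.06545864 -0.35799368] [485.61312524 -54.57568841 238.75168323] [-3.13772782e+00  7.31788818e-04  1.40298280e+00]
turn [-0.2657 -0.0013  0.0155] shift [-0.1147 -0.0116  0.0669] |d| 0.133
```

{"fn": "move_arm", "kwargs": {
  "motion": [
    [-0.05,0,0.003,-0.02,-0.002,0.012,0.03],
    [-0.1,0,0.006,-0.04,-0.004,0.024,0.03],
    [-0.15,0,0.009,-0.065,-0.007,0.038,0.03],
    [-0.2,-0.001,0.012,-0.09,-0.009,0.052,0.03],
    [-0.265,-0.001,0.0155,-0.115,-0.0115,0.067,0.03],
    [-0.265,-0.001,0.0155,-0.115,-0.0115,0.067,0.03],
    [-0.265,-0.001,0.0155,-0.115,-0.0115,0.067,0.03]
  ]
}}

```text
clock: 12.3
eef_pos: [452.6, -165.8, 172.4]
tcp_rot: [2.88, -0.0, 1.386]
contact_force: [0.4, -0.1, -0.4]
opening: 0.351
grasp_force: 0.0
```

```bash
python3 - <<'E'
from h import *
p=np.radians(75);s=sensors.sense();print(s["qpos"],s["contact_force"],s["eef_pos"],s["tcp_rot"])
cp=camera_params("wrist");a,d=grab_frame("wrist");cv2.imwrite("pics/w4.png",a[:,:,::-1]);np.savez("w4.npz",a=a,d=d)
C=cloud("wrist",d,cp)-bar(0);Q=np.stack([C@xh,C@yh,C@zh],-1)
m=(abs(Q[:,:,2])<9)&(abs(Q[:,:,1])<35)&(abs(Q[:,:,0])<20);print("bar px in case axes rel. expected",m.sum(),np.median(Q[m],0),Q[m].min(0),Q[m].max(0))
for y in(-30,0,30):
  k=m&(abs(Q[:,:,1]-y)<5);print(y,k.sum(),np.median(Q[k],0) if k.any() else 0)
rows(bar(0)+19*tool(p).as_matrix()[:,2],tool(p))
E
```

```text
[-0.39220284  0.08402492  2.1677198   0.09010923  0.63561619 -0.27330213] [ 0.43612296 -0.07222352 -0.36237874] [ 452.62093405 -165.78291341  172.42267586] [ 2.88002351e+00 -1.24149214e-04  1.38621666e+00]
bar px in case axes rel. expected 1108 [-1.01373624  2.20732565  4.10179778] [ -5.00978547 -34.99999564  -0.59481709] [ 5.00439586 34.89705221  6.76008682]
-30 139 [ -1.0682354  -29.79233747   4.01157823]
0 161 [-1.13014921  0.09004138  4.14945492]
30 176 [-0.99052322 29.94201845  4.12329347]
turn [ 0.      0.0001 -0.0006] shift [0.0003 0.0014 0.11  ] |d| 0.11
```

View pics/w4.png

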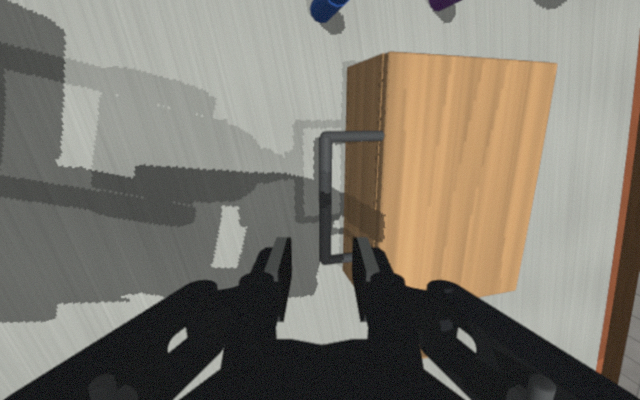

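The bar runs from (325,135) to (325,258) between the open fingers. It lies within a millimetre of where I expected it.

{"fn": "move_arm", "kwargs": {
  "motion": [
    [0,0,0,0,0.0014,0.025,0.03],
    [0,0,0,0,0.0014,0.05,0.03],
    [0,0,0,0,0.0014,0.07,0.03],
    [0,0,0,0,0.0014,0.09,0.03],
    [0,0,0,0,0.0014,0.11,0.03],
    [0,0,0,0,0.0014,0.11,0.03],
    [0,0,0,0,0.0014,0.11,0.03]
  ]
}}

```text
clock: 13.22
eef_pos: [482.2, -171.2, 66.4]
tcp_rot: [2.881, -0.0, 1.387]
contact_force: [0.0, -0.5, 0.3]
opening: 0.352
grasp_force: 0.0
```

```bash
python3 - <<'E'
from h import *
p=np.radians(75);s=sensors.sense();print(s["qpos"],s["contact_force"],s["eef_pos"],s["tcp_rot"])
rows(bar(0)+19*tool(p).as_matrix()[:,2],tool(p))
E
```

```text
[-0.37763956  0.32612024  2.18856477  0.13775875  0.37388703 -0.31584592] [ 0.03594051 -0.45821367  0.25368422] [ 482.21210192 -171.17811725   66.43854583] [ 2.88058679e+00 -4.24444516e-04  1.38717429e+00]
turn [-0.0008 -0.0003 -0.0004] shift [ 0.0004  0.0002 -0.0002] |d| 0.0
```

Spot on. Next I close on the bar.

{"fn": "move_arm", "kwargs": {
  "motion": [
    [0,0,0,0,0,0,0.02],
    [0,0,0,0,0,0,0.01],
    [0,0,0,0,0,0,0],
    [0,0,0,0,0,0,0],
    [0,0,0,0,0,0,0],
    [0,0,0,0,0,0,0]
  ],
  "grip_force": 50
}}

```text
clock: 13.98
eef_pos: [482.9, -172.0, 66.9]
tcp_rot: [2.878, -0.0, 1.386]
contact_force: [1.4, 1.0, 7.5]
opening: 0.092
grasp_force: 48.8
```

```bash
python3 - <<'E'
from h import *
s=sensors.sense();print(s["eef_pos"],s["contact_force"],s["opening"]*85.4,s["grasp_force"])
# rows for arc: pitch 75->95 over 60deg, tool frame shifts from present pose
R0=tool(np.radians(75));P0=bar(0)+19*R0.as_matrix()[:,2]
for th in range(5,61,5):
    t=np.radians(th);Rt=tool(np.radians(75+th/3));P=bar(t)+19*Rt.as_matrix()[:,2]
    print(th,(R0.inv()*Rt).as_rotvec().round(3),(R0.inv().apply(P-P0)/1000).round(4))
E
```

```text
[ 482.93079776 -172.01031762   66.90506609] [1.44665194 1.00735023 7.49795937] 7.855772234855901 48.7555468082428
5 [ 0.029 -0.     0.   ] [ 0.      0.0052 -0.0169]
10 [ 0.058  0.    -0.   ] [ 0.      0.0119 -0.0333]
15 [ 0.087 -0.    -0.   ] [ 0.     0.02  -0.049]
20 [ 0.116 -0.    -0.   ] [ 0.      0.0295 -0.0639]
25 [ 0.145  0.    -0.   ] [ 0.      0.0401 -0.0779]
30 [ 0.175 -0.     0.   ] [ 0.      0.052  -0.0909]
35 [ 0.204  0.    -0.   ] [ 0.      0.0649 -0.1028]
40 [ 0.233 -0.    -0.   ] [ 0.      0.0789 -0.1134]
45 [0.262 0.    0.   ] [ 0.      0.0936 -0.1228]
50 [ 0.291 -0.    -0.   ] [ 0.      0.1092 -0.1308]
55 [ 0.32  0.   -0.  ] [ 0.      0.1253 -0.1374]
60 [ 0.349 -0.     0.   ] [ 0.      0.142  -0.1426]
```

{"fn": "move_arm", "kwargs": {
  "motion": [
    [0.015,0,0,0,0.0025,-0.0085,0],
    [0.029,0,0,0,0.0052,-0.0169,0],
    [0.044,0,0,0,0.0085,-0.0252,0],
    [0.058,0,0,0,0.0119,-0.0333,0],
    [0.073,0,0,0,0.0158,-0.0412,0],
    [0.087,0,0,0,0.02,-0.049,0],
    [0.102,0,0,0,0.0246,-0.0565,0],
    [0.116,0,0,0,0.0295,-0.0639,0]
  ]
}}

```text
clock: 14.98
eef_pos: [493.7, -174.0, 135.5]
tcp_rot: [2.997, -0.0, 1.386]
contact_force: [3.4, -1.1, -3.5]
opening: 0.095
grasp_force: 48.6
```

```bash
python3 - <<'E'
from h import *
s=sensors.sense();print(s["eef_pos"],s["contact_force"],s["opening"]*85.4,s["grasp_force"],s["qpos"])
Rm=R.from_euler("xyz",s["tcp_rot"]);b=s["eef_pos"]-19*Rm.as_matrix()[:,2]-hinge
print("angle",np.degrees(np.arctan2(b[2],-b@xh)-np.arctan2(5,205)),np.hypot(b[2],b@xh),b@yh)
R0=tool(np.radians(75+20/3));P0=bar(np.radians(20))+19*R0.as_matrix()[:,2]
for th in np.arange(22.5,61,2.5):
    t=np.radians(th);Rt=tool(np.radians(75+th/3));P=bar(t)+19*Rt.as_matrix()[:,2]
    print(th,(R0.inv()*Rt).as_rotvec().round(3),(R0.inv().apply(P-P0)/1000).round(4))
E
```

```text
[ 493.74383623 -174.0093692   135.48312808] [ 3.35991944 -1.07094727 -3.51771986] 8.089980647304978 48.577916622161865 [-0.3581647   0.25157639  2.0383014   0.03860114  0.70971124 -0.20087618]
angle 19.839546937243323 205.0811780714916 -1.0727690247295805
22.5 [ 0.015  0.    -0.   ] [ 0.      0.0043 -0.0077]
25.0 [ 0.029  0.    -0.   ] [ 0.      0.009  -0.0151]
27.5 [0.044 0.    0.   ] [ 0.      0.014  -0.0224]
30.0 [0.058 0.    0.   ] [-0.      0.0193 -0.0294]
32.5 [ 0.073  0.    -0.   ] [-0.      0.0249 -0.0362]
35.0 [ 0.087  0.    -0.   ] [-0.      0.0307 -0.0427]
37.5 [0.102 0.    0.   ] [-0.      0.0369 -0.0489]
40.0 [0.116 0.    0.   ] [ 0.      0.0433 -0.0549]
42.5 [0.131 0.    0.   ] [-0.      0.05   -0.0606]
45.0 [0.145 0.    0.   ] [ 0.      0.0569 -0.0659]
47.5 [ 0.16  0.   -0.  ] [ 0.      0.0641 -0.071 ]
50.0 [0.175 0.    0.   ] [ 0.      0.0714 -0.0757]
52.5 [0.189 0.    0.   ] [ 0.      0.079  -0.0801]
55.0 [ 0.204  0.    -0.   ] [ 0.      0.0867 -0.0841]
57.5 [ 0.218  0.    -0.   ] [ 0.      0.0946 -0.0878]
60.0 [0.233 0.    0.   ] [ 0.      0.1026 -0.0912]
```

Working well, with low forces.

{"fn": "move_arm", "kwargs": {
  "motion": [
    [0.015,0,0,0,0.0043,-0.0077,0],
    [0.029,0,0,0,0.009,-0.0151,0],
    [0.044,0,0,0,0.014,-0.0224,0],
    [0.058,0,0,0,0.0193,-0.0294,0],
    [0.073,0,0,0,0.0249,-0.0362,0],
    [0.087,0,0,0,0.0307,-0.0427,0],
    [0.102,0,0,0,0.0369,-0.0489,0],
    [0.116,0,0,0,0.0433,-0.0549,0]
  ]
}}

```text
clock: 15.98
eef_pos: [526.4, -180.1, 195.8]
tcp_rot: [3.118, -0.0, 1.386]
contact_force: [-6.6, -0.8, 3.1]
opening: 0.096
grasp_force: 48.8
```

```bash
python3 - <<'E'
from h import *
s=sensors.sense();print(s["eef_pos"],s["contact_force"],s["grasp_force"],s["qpos"])
Rm=R.from_euler("xyz",s["tcp_rot"]);b=s["eef_pos"]-19*Rm.as_matrix()[:,2]-hinge
print("angle",np.degrees(np.arctan2(b[2],-b@xh)-np.arctan2(5,205)),np.hypot(b[2],b@xh),b@yh)
R0=tool(np.radians(75+40/3));P0=bar(np.radians(40))+19*R0.as_matrix()[:,2]
for th in np.arange(42.5,61,2.5):
    t=np.radians(th);Rt=tool(np.radians(75+th/3));P=bar(t)+19*Rt.as_matrix()[:,2]
    print(th,(R0.inv()*Rt).as_rotvec().round(3),(R0.inv().apply(P-P0)/1000).round(4))
E
```

```text
[ 526.35143883 -180.09245263  195.76421751] [-6.58254333 -0.78572155  3.13130897] 48.81154239177704 [-0.33483825  0.27287698  1.83386465  0.00474096  1.01128428 -0.15279848]
angle 39.4788355089423 205.91957373132098 -1.1166249855056676
42.5 [ 0.015 -0.     0.   ] [-0.      0.006  -0.0064]
45.0 [ 0.029 -0.     0.   ] [ 0.      0.0122 -0.0125]
47.5 [ 0.044 -0.     0.   ] [ 0.      0.0187 -0.0184]
50.0 [ 0.058 -0.     0.   ] [-0.      0.0255 -0.0239]
52.5 [ 0.073  0.    -0.   ] [ 0.      0.0325 -0.0292]
55.0 [ 0.087  0.    -0.   ] [ 0.      0.0397 -0.0341]
57.5 [ 0.102  0.    -0.   ] [ 0.      0.0471 -0.0387]
60.0 [ 0.116 -0.     0.   ] [ 0.      0.0547 -0.0429]
```

{"fn": "move_arm", "kwargs": {
  "motion": [
    [0.015,0,0,0,0.006,-0.0064,0],
    [0.029,0,0,0,0.0122,-0.0125,0],
    [0.044,0,0,0,0.0187,-0.0184,0],
    [0.058,0,0,0,0.0255,-0.0239,0],
    [0.073,0,0,0,0.0325,-0.0292,0],
    [0.087,0,0,0,0.0397,-0.0341,0],
    [0.102,0,0,0,0.0471,-0.0387,0],
    [0.116,0,0,0,0.0547,-0.0429,0]
  ]
}}

```text
clock: 16.98
eef_pos: [579.4, -190.1, 242.0]
tcp_rot: [-3.051, -0.0, 1.386]
contact_force: [-10.2, -0.1, 13.3]
opening: 0.088
grasp_force: 50.4
```

{"fn": "move_arm", "kwargs": {
  "motion": [
    [0,0,0,0,0,0,0],
    [0,0,0,0,0,0,0],
    [0,0,0,0,0,0,0],
    [0,0,0,0,0,0,0]
  ]
}}

```text
clock: 17.48
eef_pos: [579.5, -190.1, 242.0]
tcp_rot: [-3.052, -0.0, 1.386]
contact_force: [-9.9, 0.2, 13.7]
opening: 0.093
grasp_force: 50.5
```

```bash
python3 - <<'E'
from h import *
s=sensors.sense();print(s["eef_pos"],s["contact_force"],s["grasp_force"],s["qvel"].round(4))
Rm=R.from_euler("xyz",s["tcp_rot"]);b=s["eef_pos"]-19*Rm.as_matrix()[:,2]-hinge
print("angle",np.degrees(np.arctan2(b[2],-b@xh)-np.arctan2(5,205)),np.hypot(b[2],b@xh),b@yh)
for n in("scene","top"):
    a,d=grab_frame(n);cv2.imwrite(f"pics/{n}9.png",a[:,:,::-1])
    C=cloud(n,d)-hinge;Q=np.stack([-(C@xh),C@yh,C@zh],-1)
    # lid plane points: radius from hinge 20..155 in the expected tilted slab, |y|<105
    r=np.hypot(Q[...,0],Q[...,2]);an=np.degrees(np.arctan2(Q[...,2],Q[...,0]))
    hsv=cv2.cvtColor(a,cv2.COLOR_RGB2HSV)
    m=(abs(Q[...,1])<100)&(r>40)&(r<150)&(an>45)&(an<75)&(hsv[...,1]>70)
    if m.sum()>50:
        k=np.polyfit(Q[m][:,0] ,Q[m][:,2],1);x=Q[m][:,[0,2]];c=x.mean(0);u=np.linalg.svd(x-c,full_matrices=False)[2][0]
        print(n,m.sum(),"lid slope",np.degrees(np.arctan2(u[1],u[0]))%180,"offset from hinge",float(np.cross(u,c)))
E
```

```text
[ 579.4686917  -190.12283357  242.02443696] [-9.90714414  0.23376725 13.74055242] 50.508785247802734 [ 0.0002  0.      0.0005 -0.0004  0.0002 -0.0005]
angle 59.79816411104743 206.49935131061056 -1.2936784143776698
scene 3789 lid slope 59.40023354287911 offset from hinge -10.023932154764651
top 561 lid slope 59.370770827903144 offset from hinge 8.679193590448406<stdin>:14: DeprecationWarning: Arrays of 2-dimensional vectors are deprecated. Use arrays of 3-dimensional vectors instead. (deprecated in NumPy 2.0)
```

View pics/scene9.png

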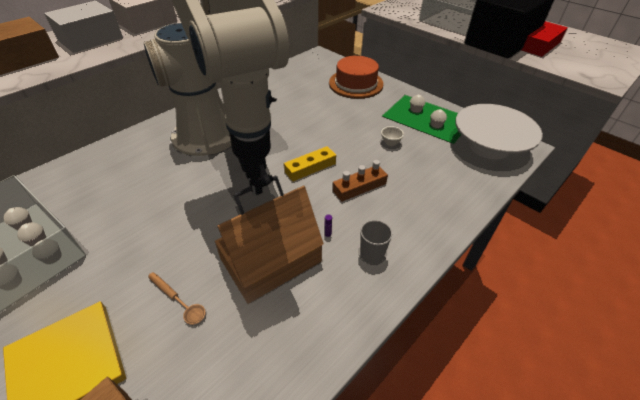

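The scene view shows the three vials standing in the rack at (361,173) and the lid held open by the gripper at (260,180). Depth gives 59.4° for the lid, so I nudge it up slightly.

{"fn": "move_arm", "kwargs": {
  "motion": [
    [0,0,0,0,0.0005,-0.001,0],
    [0,0,0,0,0.001,-0.0016,0],
    [0,0,0,0,0.001,-0.0016,0],
    [0,0,0,0,0.001,-0.0016,0],
    [0,0,0,0,0.001,-0.0016,0],
    [0,0,0,0,0.001,-0.0016,0]
  ]
}}

```text
clock: 18.32
eef_pos: [580.8, -190.3, 242.8]
tcp_rot: [-3.052, -0.0, 1.386]
contact_force: [-7.1, -0.5, 8.4]
opening: 0.093
grasp_force: 49.9
```

```bash
python3 - <<'E'
from h import *
s=sensors.sense();print(s["contact_force"],s["grasp_force"],abs(s["qvel"]).max())
Rm=R.from_euler("xyz",s["tcp_rot"]);b=s["eef_pos"]-19*Rm.as_matrix()[:,2]-hinge
print("angle",np.degrees(np.arctan2(b[2],-b@xh)-np.arctan2(5,205)),np.hypot(b[2],b@xh))
a,d=grab_frame("scene");C=cloud("scene",d)-hinge;Q=np.stack([-(C@xh),C@yh,C@zh],-1)
r=np.hypot(Q[...,0],Q[...,2]);an=np.degrees(np.arctan2(Q[...,2],Q[...,0]));hsv=cv2.cvtColor(a,cv2.COLOR_RGB2HSV)
m=(abs(Q[...,1])<100)&(r>40)&(r<150)&(an>45)&(an<80)&(hsv[...,1]>70)
x=Q[m][:,[0,2]];u=np.linalg.svd(x-x.mean(0),full_matrices=False)[2][0];print("lid",np.degrees(np.arctan2(u[1],u[0]))%180)
E
```

```text
[-7.0507387  -0.49694154  8.43545974] 49.89802658557892 0.0016254200321296655
angle 60.2354103718671 206.55563664486334
lid 59.799872644619484
```

Both measurements bracket 60° (60.2° from the arm pose, 59.8° from depth). The arm is still and still gripping, so I'm handing in.

```bash
python3 -c "
from rig import order
print(order.sign_off())"
```

```text
the job is handed in; nothing more can be done
None
```

The vial stands fully down in the rack's empty bore, and the lid is held still at about 60° (60.2° by arm pose, 59.8° by depth); the job is handed in.

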